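# Turn the converter module in the board holder and set out the supplies

## Robot

A 7-joint arm with a two-finger parallel gripper is mounted at the origin on the work surface. World frame = base frame: x ahead of the robot, y to its left, z up, the work surface at z = 0. Lengths are in m, angles in rad, forces in N, time in s.
With the tool pointing down it reaches from about 0.375 to 0.925 m from the base axis. Payload 3.1 kg.
Tool frame: the origin (TCP) lies between the finger pads; the fingertips stand 19 mm ahead of it and the grasp point (between the pads) is the TCP; z points along the fingers, y is the direction in which the jaws open and shut (so a half turn about z gives the same grasp; the last joint's range is limited). The gripper opens to 85 mm and grips with 20 to 120 N. Pads are 22 mm wide; open, the fingers measure 114 mm over their backs; the gripper's body (76 mm by 85 mm) begins 54 mm behind the grasp point. The pads swing forward as they close: fully open they stand 13 mm farther back than shut.
Start: joints at [1.141, 0.383, 0.044, 1.598, -0.018, 1.161, -0.05], TCP at [0.212, -0.615, 0.25] pointing down, gripper open.
Joint ranges: [-2.61, 2.61], [-0.41, 2.15], [-1.48, 1.57], [0, 2.5], [-1.57, 4.71], [0.05, 1.97], [-2.85, 2.85]. Speed limits (rad/s): [2.79, 2.79, 3.14, 3.14, 3.14, 3.14, 3.14].

## Interface

Orientations are given as a unit quaternion [x, y, z, w].
In Python, from bench import move_ptp, movel, move_j, move_gripper, pause, inverse_kinematics, read_camera, camera_params, MotionError, sign_off, look_for, tip_of, read_time_s, read_qpos, read_joint_vel, read_effort, read_eef_pos, read_tcp_rot, read_ft_force, read_ft_torque, read_finger_gap gives the robot as it stands. Calls block until the motion is done:
- move_ptp(position, orientation): joint-space move of the TCP to a pose.
- movel(position, orientation=None, speed=0.15): straight line of the TCP; orientation=None keeps the orientation; speed is the mean speed in m/s.
- move_j(angles): joint-space move.
- move_gripper(opening, effort=None): finger opening in m; effort is the grip in N (None keeps the last); returns when the fingers have stopped.
- pause(seconds).
- inverse_kinematics(position, orientation): joint angles nearest the present ones, or None.
- read_camera(name): name is "side" or "top"; returns the picture (420x560x3 uint8, red, green, blue); there is no depth.
- camera_params(name): a dict with "K" (3x3 intrinsics, pixels), "camera_from_world" (4x4, takes a point from world to camera coordinates). Camera axes: x right, y down, z forward; pixel columns grow to the right and rows downward; lengths in m; the calibration is good to about 2 mm. A picture is of the moment at which its call begins. camera_params takes no time and is no camera call.
A pose or a line that the arm cannot do raises MotionError and nothing moves.
- sign_off(): hands the job in, once; it reports no verdict.
Trained networks look in the newest picture that a camera, given by its name, has taken for a name from the list of things; names that differ only in an ending like _2 or _b are one class to them, and where a whole thing is asked for, a point or a joint stands for the part that bears it (a point fixed in the world has none). Each returns a list of dicts, best first, with "confidence" (0 to 1); they miss things now and then, are a little off and sometimes report something else, mostly with a low value. They report only what shows in the picture. A call takes as long as a camera call. They do not tell look-alikes from the thing itself.
- look_for(camera, name): "at" ([column, row] in pixels, amid what is visible of it).
- tip_of(camera, name): "at" ([column, row] in pixels: a listed point, or the origin of a listed thing).
Readings, each from a call of its own:
- read_time_s(): time.
- read_qpos(): joint angles.
- read_joint_vel(): joint speeds.
- read_effort(): joint torques, N m.
- read_eef_pos(): TCP position.
- read_tcp_rot(): TCP orientation.
- read_ft_force(): force on the tool from outside, world axes, zero at the start.
- read_ft_torque(): the same for the moment, N m.
- read_finger_gap(): finger opening in m.
Only numpy, scipy, OpenCV 4.12 (cv2) and the standard library are available. Lean on these libraries where they do the work, as an engineer would, in place of code of your own. Each camera call takes 0.05 s, during which the arm holds its last target. There are 200 camera calls.

## Task

Get the bench ready for soldering the converter module's circuit board. First slide the holder's jaw open, turn the module so that its green board faces straight up, set it down flat on the bed between the jaws and slide the jaw shut on it again; then stand the tall bottles in the caddy's back row, and only when all of them are in, the short jars in the front row. Leave the other things on the bench where they are; some bottles or jars may be missing today.

Things in the scene. Friction and masses are not known exactly. Their poses are not given: they have to be found in the camera images.
- holder: Fixed board holder (small slide-jaw vice): aluminium rail along its x, 270 x 70 mm, centred at x -20 mm; foot 90 wide, 8 high. Origin on the bench below the clamping place; x points from sliding to fixed jaw (roughly away from the robot), z up. Blue fixed jaw: face at x +20 mm. Both jaws are 70 mm wide (y), tops 45 mm above the bench; a rib no higher runs to x +88 mm.
- holder_bed (a point): Middle of the clamping place on the flat bed (the rail's top) between the jaws, 30 mm above the bench.
- jaw (a joint): Blue sliding jaw, m. At 0 its face is at holder x -20.5 mm (jaws 40.5 mm apart); grows as it opens towards holder -x, to 0.032 (72.5 mm apart); down to -0.006 with nothing between. Slides with about 4 N of friction and stays where left. Starts closed on the module; reads about 0 when clamped on it.
- jaw_grip (a point): Point on the axis of the upright orange grip of the sliding jaw, a square post 16 x 16 mm (x, y), 40 mm high, top 85 mm above the bench. The point is 68 mm above the bench and 76.5 mm behind the jaw's face. Pinch it from above and slide it.
- module: Power converter module, solid cased block 40 x 54 x 54 mm (x, y, z), 0.3 kg. Origin in the middle of its underside as at the start. +-x: plain aluminium sides (40 mm apart, clamped by the jaws, free to grip above them); +z: cooling fins, up at the start; +y: recessed green board, facing holder +y at the start; -y, -z black plastic. Starts on the bed, axes along the holder's.
- module_center (a point): Centre of the module (27 mm inside each 54 mm face); 57 mm above the bench when the module lies on the bed, whichever face is up.
- module_green (a point): Centre of the module's green circuit board face; 84 mm above the bench when that face is up on the bed.
- caddy: Fixed grey supplies caddy, open tray 160 x 250 mm (x, y), 16 mm high, walls and dividers 4 mm. Origin under its centre on the bench; x points to its back row (away from the robot). Floor 4 to 5 mm above the bench. Back row: 3 cells centred at x +39, y -81, 0, +81 mm; front row: the same at x -39 mm. Each cell is about 74 x 78 mm inside.
- tall0: Tall closed bottle: white plastic bottle with a red cap, 38 mm diameter, 120 mm high, straight-sided from the foot to about 70 mm and narrower above, 0.14 kg nominal. Origin in the middle of its foot, z up. Stands on the bench to the left of the holder at the start; may be absent.
- tall1: Tall closed bottle: amber glass bottle with a white cap, 38 mm diameter, 120 mm high, straight-sided from the foot to about 70 mm and narrower above, 0.14 kg nominal. Origin in the middle of its foot, z up. Stands on the bench to the left of the holder at the start; may be absent.
- tall2: Tall closed bottle: clear plastic bottle with a blue cap, 38 mm diameter, 120 mm high, straight-sided from the foot to about 70 mm and narrower above, 0.14 kg nominal. Origin in the middle of its foot, z up. Stands on the bench to the left of the holder at the start; may be absent.
- jar0: Short closed flat white jar with a yellow cap, 52 mm diameter all the way up, 34 mm high, 0.12 kg nominal. Origin in the middle of its foot, z up. Stands on the bench to the left of the holder at the start; may be absent.
- jar1: Short closed flat amber jar with a black cap, 52 mm diameter all the way up, 34 mm high, 0.12 kg nominal. Origin in the middle of its foot, z up. Stands on the bench to the left of the holder at the start; may be absent.
- jar2: Short closed flat grey jar with a green cap, 52 mm diameter all the way up, 34 mm high, 0.12 kg nominal. Origin in the middle of its foot, z up. Stands on the bench to the left of the holder at the start; may be absent.
- tape: Red roll of tape, 60 mm across, 18 high. Not part of the job; leave it where it is.
- reel: Metal solder reel, 52 mm across, 34 high. Not part of the job; leave it where it is.
- driver: Screwdriver lying down. Not part of the job; leave it where it is.
- wrench: Small wrench lying down. Not part of the job; leave it where it is.
- meter: Yellow meter, 140 x 75 x 32 mm. Not part of the job; leave it where it is.
- tin: Small open steel tin, 70 mm across, 30 high. Not part of the job; leave it where it is.
Mind the look-alikes: they are no part of the job. Of the things like the jar0, leave any that is blue or purple; of the rest the smaller one is meant.

How it is judged:
On the way, in this order (a step that is already met when the one before it is completed fails the run):
1. the sliding jaw has been opened by at least 8 mm (value of joint jaw above 0.008 m), for 0.1 s.
2. the module lies flat on the bed with its green board up, clamped between the closed jaws (height (world z) of module_green above 0.081 m and angle between the x axis of module and the x axis of holder, either way round below 0.08 rad and angle between the y axis of module and the z axis of holder, either way round below 0.08 rad and x of module_center in the frame of holder between -0.005 and 0.005 m and y of module_center in the frame of holder between -0.018 and 0.018 m and z of module_center in the frame of holder below 0.061 m and value of joint jaw between -0.002 and 0.003 m and linear speed of module below 0.03 m/s), for 0.3 s.
3. every tall bottle stands in the caddy's back row, while no jar is in the caddy yet (x of tall0 in the frame of caddy between 0.014 and 0.075 m and y of tall0 in the frame of caddy between -0.12 and 0.12 m and z of tall0 in the frame of caddy between 0 and 0.012 m and angle between each of tall0, tall1, tall2's own z axis and vertical below 0.12 rad and linear speed of each of tall0, tall1, tall2 below 0.03 m/s and x of tall1 in the frame of caddy between 0.014 and 0.075 m and y of tall1 in the frame of caddy between -0.12 and 0.12 m and z of tall1 in the frame of caddy between 0 and 0.012 m and x of tall2 in the frame of caddy between 0.014 and 0.075 m and y of tall2 in the frame of caddy between -0.12 and 0.12 m and z of tall2 in the frame of caddy between 0 and 0.012 m and horizontal distance between each of jar0, jar1, jar2 and caddy above 0.135 m), for 0.2 s.
At the end, for the whole second after the job is handed in: Module on the bed, green up and square to the rail (0.08 rad), within 5 mm along and 18 mm across the rail of the clamping place, jaw shut on it (joint -0.002 to 0.003); every bottle upright (0.12 rad) on the back row's floor, every jar on the front row's; all at rest (all of step 2 and x of tall0 in the frame of caddy between 0.014 and 0.075 m and y of tall0 in the frame of caddy between -0.12 and 0.12 m and z of tall0 in the frame of caddy between 0 and 0.012 m and angle between each of tall0, tall1, tall2, jar0, jar1, jar2's own z axis and vertical below 0.12 rad and linear speed of each of tall0, tall1, tall2, jar0, jar1, jar2 below 0.03 m/s and x of tall1 in the frame of caddy between 0.014 and 0.075 m and y of tall1 in the frame of caddy between -0.12 and 0.12 m and z of tall1 in the frame of caddy between 0 and 0.012 m and x of tall2 in the frame of caddy between 0.014 and 0.075 m and y of tall2 in the frame of caddy between -0.12 and 0.12 m and z of tall2 in the frame of caddy between 0 and 0.012 m and x of jar0 in the frame of caddy between -0.075 and -0.014 m and y of jar0 in the frame of caddy between -0.12 and 0.12 m and z of jar0 in the frame of caddy between 0 and 0.012 m and x of jar1 in the frame of caddy between -0.075 and -0.014 m and y of jar1 in the frame of caddy between -0.12 and 0.12 m and z of jar1 in the frame of caddy between 0 and 0.012 m and x of jar2 in the frame of caddy between -0.075 and -0.014 m and y of jar2 in the frame of caddy between -0.12 and 0.12 m and z of jar2 in the frame of caddy between 0 and 0.012 m); the robot touches nothing.
It fails at once if a thing that is not part of the job (tape, reel, screwdriver, wrench, meter, tin) is moved by more than 30 mm (distance of any of tape, reel, driver, wrench, meter, tin from where it was at the start of the episode above 0.03 m).
Of tall0, tall1, tall2 only 2 to 3 are there at a start; the rules pass over those that are not, and their reading is None.
Of jar0, jar1, jar2 only 2 to 3 are there at a start; the rules pass over those that are not, and their reading is None.
At some moment in a run one of jar0, jar1, jar2 may be knocked a few centimetres aside while the robot is not near it.
It also fails if it takes over 210 s, if anything falls off the work surface, if the arm or the gripper's body presses on something with over 40 N, if the wrist force passes 120 N, or if a joint passes its speed limit or range.

## Working session

There is one attempt and no reset: what is moved stays moved. The work goes in short steps, each a Python script; the robot and the scene stay as the last script left them, time stands still between calls to the robot, and variables do not carry over. Pictures are saved under pics/ and viewed, about 12 in all and at most 16, crops included, and the job is handed in when it is done.

```bash
mkdir -p pics; ls; cat > h.py <<'E'
import numpy as np, cv2
from bench import *
from scipy.spatial.transform import Rotation as R
def snap(cam,fn=None):
    im=read_camera(cam)
    if fn: cv2.imwrite('pics/'+fn,cv2.cvtColor(im,cv2.COLOR_RGB2BGR))
    return im
def ray(cam,px):
    p=camera_params(cam);T=np.array(p['camera_from_world']);K=np.array(p['K'])
    d=T[:3,:3].T@np.linalg.solve(K,[px[0],px[1],1]);o=-T[:3,:3].T@T[:3,3];return o,d
def at_z(cam,px,z):
    o,d=ray(cam,px);return o+d*(z-o[2])/d[2]
def proj(cam,X):
    p=camera_params(cam);q=np.array(p['K'])@(np.array(p['camera_from_world'])@np.append(X,1))[:3];return q[:2]/q[2]
def tri(px_t,px_s):
    (a,u),(b,v)=ray('top',px_t),ray('side',px_s)
    s=np.linalg.lstsq(np.c_[u,-v],b-a,rcond=None)[0];P,Q=a+u*s[0],b+v*s[1]
    return (P+Q)/2,np.linalg.norm(P-Q)
def down(yaw): # tool down; tool y (opening) at angle yaw+90 from world x  => tool x along yaw
    c,s=np.cos(yaw),np.sin(yaw)
    return R.from_matrix(np.c_[[c,s,0],[s,-c,0],[0,0,-1]]).as_quat()
E
python3 - <<'E'
from h import *
t=snap('top','t0.png');s=snap('side','s0.png')
for c in ('top','side'):
    o,_=ray(c,(280,210));print(c,o.round(3))
    for n in ['jaw_grip','module_center','module_green','holder_bed','holder','caddy','tall0','tall1','tall2','jar0','jar1','jar2','tape','reel','tin','meter','driver','wrench']:
        r=tip_of(c,n);print(n,[(np.round(d['at']).tolist(),round(d['confidence'],2),at_z(c,d['at'],{'jaw_grip':.068,'module_center':.057,'module_green':.057,'holder_bed':.03}.get(n,0))[:2].round(3).tolist()) for d in r[:3]])
print(read_tcp_rot(),read_time_s())
E
```

```text
pics
top [0.401 0.095 1.195]
jaw_grip [([306.0, 265.0], 0.56, [0.461, 0.024])]
module_center [([312.0, 221.0], 0.55, [0.568, 0.009])]
module_green [([300.0, 217.0], 0.77, [0.576, 0.038]), ([263.0, 302.0], 0.41, [0.377, 0.123]), ([312.0, 221.0], 0.2, [0.568, 0.01])]
holder_bed [([310.0, 222.0], 0.78, [0.568, 0.012])]
holder [([307.0, 222.0], 0.55, [0.571, 0.017])]
caddy [([427.0, 236.0], 0.6, [0.541, -0.28]), ([225.0, 287.0], 0.19, [0.411, 0.218])]
tall0 [([181.0, 237.0], 0.65, [0.533, 0.329]), ([220.0, 288.0], 0.57, [0.409, 0.23])]
tall1 [([181.0, 237.0], 0.65, [0.533, 0.329]), ([220.0, 288.0], 0.57, [0.409, 0.23])]
tall2 [([181.0, 237.0], 0.65, [0.533, 0.329]), ([220.0, 288.0], 0.57, [0.409, 0.23])]
jar0 [([260.0, 223.0], 0.94, [0.569, 0.134]), ([147.0, 177.0], 0.8, [0.683, 0.422]), ([221.0, 242.0], 0.79, [0.52, 0.23])]
jar1 [([260.0, 223.0], 0.94, [0.569, 0.134]), ([147.0, 177.0], 0.8, [0.683, 0.422]), ([221.0, 242.0], 0.79, [0.52, 0.23])]
jar2 [([260.0, 223.0], 0.94, [0.569, 0.134]), ([147.0, 177.0], 0.8, [0.683, 0.422]), ([221.0, 242.0], 0.79, [0.52, 0.23])]
tape [([337.0, 159.0]
[... 1321 characters left out ...]
 0.79, [0.413, 0.308])]
jar2 [([278.0, 177.0], 0.85, [0.636, 0.349]), ([284.0, 167.0], 0.84, [0.672, 0.402]), ([217.0, 194.0], 0.79, [0.413, 0.308])]
tape [([354.0, 256.0], 0.62, [0.748, -0.064])]
reel [([210.0, 233.0], 0.6, [0.363, 0.133]), ([284.0, 252.0], 0.35, [0.559, 0.001])]
tin [([231.0, 323.0], 0.83, [0.369, -0.186])]
meter [([234.0, 158.0], 0.78, [0.507, 0.501]), ([287.0, 230.0], 0.74, [0.593, 0.086]), ([330.0, 217.0], 0.22, [0.738, 0.106])]
driver [([328.0, 217.0], 0.54, [0.733, 0.11]), ([286.0, 230.0], 0.52, [0.589, 0.087]), ([291.0, 195.0], 0.26, [0.652, 0.243])]
wrench [([369.0, 306.0], 0.96, [0.717, -0.229])]
[ 9.86271955e-01  1.65129122e-01 -8.09610586e-06 -5.59978944e-05] 1.9
```

```bash
python3 - <<'E'
import cv2
t=cv2.imread('pics/t0.png');s=cv2.imread('pics/s0.png')
cv2.imwrite('pics/a.png',cv2.resize(t[120:330,80:480],None,fx=2,fy=2,interpolation=cv2.INTER_CUBIC))
cv2.imwrite('pics/b.png',cv2.resize(s[120:370,160:430],None,fx=2.4,fy=2.4,interpolation=cv2.INTER_CUBIC))
E
```

```text
(no output)
```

View pics/a.png

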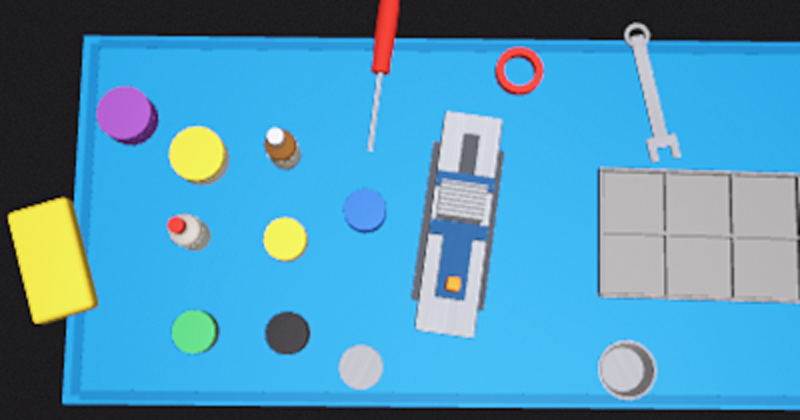

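View pics/b.png

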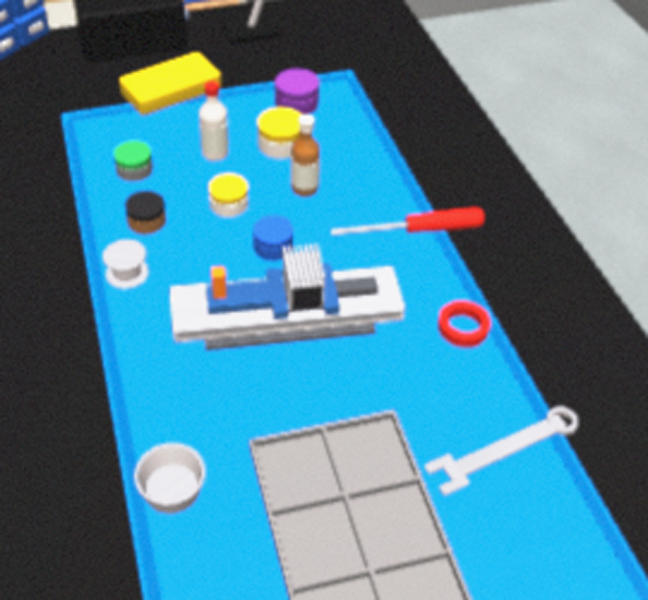

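The top crop maps to full pixels as crop/2 + (80,120). It shows the white bottle with the red cap (169,233), the amber bottle with the white cap (218,187), the green jar (177,286) and the black-capped jar (224,287). The clear bottle (tall2) is absent.

Four things could be jar0: yellow small (222,239), yellow large (179,196), purple (143,177) and blue (262,225). Purple and blue are excluded, and of the two yellows the smaller one is meant, so jar0 is at (222,239). The enlarged crop shows this clearly. The module has its fins up and its green side hidden on the left.

Next I refine the positions by colour segmentation and check the reach of the planned poses.

```bash
cat >> h.py <<'E'
def blob(im,cam,px,z,tol=45,r=22):
    """centre of the same-coloured blob around px, put on plane z; also its size in m"""
    x,y=map(int,np.round(px)); y0,x0=max(y-r,0),max(x-r,0)
    p=im[y0:y+r,x0:x+r].astype(int); c=np.median(im[y-1:y+2,x-1:x+2].reshape(-1,3),axis=0)
    m=(np.abs(p-c).max(2)<tol).astype(np.uint8); n,l,st,ce=cv2.connectedComponentsWithStats(m)
    k=l[y-y0,x-x0]; q=ce[k]+[x0,y0]; w=at_z(cam,q,z); w2=at_z(cam,q+[1,0],z)
    return w, 2*np.sqrt(st[k,4]/np.pi)*np.linalg.norm(w2-w), q
E
python3 - <<'E'
from h import *
t=cv2.cvtColor(cv2.imread('pics/t0.png'),cv2.COLOR_BGR2RGB);s=cv2.cvtColor(cv2.imread('pics/s0.png'),cv2.COLOR_BGR2RGB)
for n,px,z in [('tall0',(169,233),.12),('tall1',(217.5,188),.12),('jar0',(222,239),.034),('bigY',(179,197),.034),('jar1',(224,286),.034),('jar2',(177,286),.034),('grip',(306.5,262),.085)]:
    w,d,q=blob(t,'top',px,z);print(n,w.round(3),round(d,3),q.round(1))
w,d,q=blob(s,'side',(160+218/2.4,120+272/2.4),.085);print('grip side',w.round(3),q)
def rect(m,z,lab):
    n,l,st,ce=cv2.connectedComponentsWithStats(m.astype(np.uint8));k=1+np.argmax(st[1:,4])
    c=max(cv2.findContours((l==k).astype(np.uint8),cv2.RETR_EXTERNAL,cv2.CHAIN_APPROX_NONE)[0],key=cv2.contourArea)[:,0]
    W=np.array([at_z('top',p,z)[:2]*1000 for p in c]).astype(np.float32);print(lab,cv2.minAreaRect(W))
g=t.astype(int);sp=g.max(2)-g.min(2)
m=np.zeros(t.shape[:2],bool)
m[170:295,285:335]=((sp<28)&(g.min(2)>120))[170:295,285:335]; m[203:280,285:335]|=0
mm=cv2.morphologyEx(m.astype(np.uint8),cv2.MORPH_CLOSE,np.ones((3,3)));
ys,xs=np.nonzero(mm); W=np.array([at_z('top',p,.03)[:2]*1000 for p in zip(xs,ys)]).astype(np.float32);print('rail',cv2.minAreaRect(W))
m=np.zeros(t.shape[:2],bool);m[198:278,370:520]=(sp<30)[198:278,370:520];rect(m,.016,'caddy')
# corners of rail by eye
for c in [(445,111),(502,118),(473,338),(415,332)]: print(at_z('top',(c[0]/2+80,c[1]/2+120),.03)[:2].round(3))
E
```

```text
tall0 [0.53  0.337 0.12 ] 0.017 [167.6 232.2]
tall1 [0.633 0.229 0.12 ] 0.018 [217.2 187.5]
jar0 [0.524 0.224 0.034] 0.05 [222.1 239.1]
bigY [0.628 0.334 0.034] 0.064 [178.  196.4]
jar1 [0.413 0.218 0.034] 0.05 [223.4 286.2]
jar2 [0.414 0.33  0.034] 0.051 [176.2 285.4]
grip [0.469 0.024 0.085] 0.015 [306.6 261.4]
grip side [0.467 0.019 0.085] [250.5        233.28571429]Traceback (most recent call last):
  File "<stdin>", line 12, in <module>
numpy._core._exceptions._UFuncOutputCastingError: Cannot cast ufunc 'bitwise_or' output from dtype('int64') to dtype('bool') with casting rule 'same_kind'
```

```bash
python3 - <<'E'
from h import *
t=cv2.cvtColor(cv2.imread('pics/t0.png'),cv2.COLOR_BGR2RGB)
g=t.astype(int);sp=g.max(2)-g.min(2)
def rect(m,z,lab):
    m=cv2.morphologyEx(m.astype(np.uint8),cv2.MORPH_OPEN,np.ones((3,3)))
    ys,xs=np.nonzero(m); W=np.array([at_z('top',p,z)[:2]*1000 for p in zip(xs,ys)]).astype(np.float32);print(lab,cv2.minAreaRect(W))
m=np.zeros(t.shape[:2],bool);m[170:296,280:335]=((sp<35)&(g.min(2)>150))[170:296,280:335];m[203:240]=0;rect(m,.03,'rail')
m=np.zeros(t.shape[:2],bool);m[198:278,370:520]=(sp<35)[198:278,370:520];rect(m,.016,'caddy')
P=np.array([at_z('top',(a/2+80,b/2+120),.03)[:2] for a,b in [(445,111),(502,118),(473,338),(415,332)]])
print(P.round(3),P.mean(0)); d=P[:2].mean(0)-P[2:].mean(0);yaw=np.arctan2(d[1],d[0]);print('yaw',yaw,np.linalg.norm(d))
yaw=-.1; hx=np.array([np.cos(yaw),np.sin(yaw),0])
# reach checks
for n,p,q in [('grip',[.468,.022,.068],down(yaw+np.pi/2)),('grip2',[.468,.022,.068],down(yaw-np.pi/2)),('mod',[.57,.02,.067],down(yaw-np.pi/2))]:
    print(n,np.round(inverse_kinematics(p,q),2) if inverse_kinematics(p,q) is not None else None)
for a in (0,30,60,90):
  for sgn in (1,-1):
    q=(R.from_rotvec(hx*np.deg2rad(a))*R.from_quat(down(yaw-sgn*np.pi/2))).as_quat()
    for z in(.066,.12):
        r=inverse_kinematics([.57,.0,z],q);print(a,sgn,z,None if r is None else r.round(2))
E
```

```text
rail ((546.2920532226562, 14.041194915771484), (70.98827362060547, 267.6282653808594), 82.15370178222656)Traceback (most recent call last):
  File "<stdin>", line 8, in <module>
  File "<stdin>", line 6, in rect
  File "h.py", line 12, in at_z
    o,d=ray(cam,px);return o+d*(z-o[2])/d[2]
        ~~~^^^^^^^^
  File "h.py", line 9, in ray
    p=camera_params(cam);T=np.array(p['camera_from_world']);K=np.array(p['K'])
ValueError: time passes only in moves, steps and waits
```

```bash
python3 - <<'E'
s=open('h.py').read()
s=s.replace("import numpy as np, cv2\nfrom bench import *","import numpy as np, cv2, functools\nfrom bench import *\ncamera_params=functools.lru_cache(camera_params)")
open('h.py','w').write(s)
E
python3 - <<'E'
from h import *
t=cv2.cvtColor(cv2.imread('pics/t0.png'),cv2.COLOR_BGR2RGB)
g=t.astype(int);sp=g.max(2)-g.min(2)
m=np.zeros(t.shape[:2],bool);m[198:278,370:520]=(sp<35)[198:278,370:520]
m=cv2.morphologyEx(m.astype(np.uint8),cv2.MORPH_OPEN,np.ones((3,3)))
ys,xs=np.nonzero(m); W=np.array([at_z('top',p,.016)[:2]*1000 for p in zip(xs,ys)]).astype(np.float32);print(cv2.minAreaRect(W))
yaw=-.137; hx=np.array([np.cos(yaw),np.sin(yaw),0])
def ik(n,p,q):
    r=inverse_kinematics(p,q);print(n,None if r is None else r.__class__ and np.round(r,2))
ik('grip',[.468,.022,.068],down(yaw+np.pi/2));ik('grip2',[.468,.022,.068],down(yaw-np.pi/2))
for a in (0,30,60,90):
  for sgn in (1,-1):
    q=(R.from_rotvec(hx*np.deg2rad(a))*R.from_quat(down(yaw-sgn*np.pi/2))).as_quat()
    for z in(.066,.12): ik((a,sgn,z),[.57,.0,z],q)
E
```

```text
((547.37646484375, -330.0155029296875), (343.97161865234375, 195.86502075195312), 86.46690368652344)
grip [ 0.5   0.4  -0.71  2.13  0.39  0.74 -0.6 ]
grip2 [ 0.91  0.71 -1.24  2.11  0.85  0.96  2.19]
(0, 1, 0.066) [ 0.86  0.92 -1.25  1.88  0.98  1.14  2.23]
(0, 1, 0.12) [ 0.86  0.79 -1.25  1.85  0.83  1.14  2.32]
(0, -1, 0.066) [ 0.38  0.53 -0.54  1.9   0.37  0.81 -0.5 ]
(0, -1, 0.12) [ 0.4   0.45 -0.57  1.87  0.31  0.9  -0.45]
(30, 1, 0.066) [ 0.28  0.54 -0.1   1.92 -0.66  0.83 -2.6 ]
(30, 1, 0.12) [ 0.28  0.45 -0.1   1.91 -0.62  0.92 -2.67]
(30, -1, 0.066) [ 0.62  0.6  -0.52  1.91 -0.35  0.76  0.31]
(30, -1, 0.12) [ 0.64  0.51 -0.53  1.89 -0.37  0.85  0.27]
(60, 1, 0.066) [ 0.42  0.76 -0.05  1.85 -1.07  1.22 -2.13]
(60, 1, 0.12) [ 0.4   0.66 -0.02  1.87 -1.06  1.27 -2.19]
(60, -1, 0.066) [ 0.87  0.86 -0.6   1.83 -0.69  0.99  0.76]
(60, -1, 0.12) [ 0.9   0.78 -0.64  1.84 -0.69  1.04  0.69]
(90, 1, 0.066) [ 0.43  1.06  0.02  1.72 -1.29  1.7  -1.91]
(90, 1, 0.12) [ 0.4   0.96  0.07  1.77 -1.32  1.74 -1.96]
(90, -1, 0.066) [ 0.9   1.17 -0.56  1.7  -0.89  1.34  1.01]
(90, -1, 0.12) [ 0.91  1.07 -0.57  1.74 -0.93  1.36  0.97]
```

```bash
cat >> h.py <<'E'
HY=-.137; HO=np.array([.5661,.0113,0]); HR=R.from_euler('z',HY)
def hp(x,y,z): return HO+HR.apply([x,y,z])
QH=down(HY+np.pi/2)   # tool down, jaws open along holder x
hx=HR.apply([1,0,0])
QT=lambda deg:(R.from_rotvec(hx*np.deg2rad(deg))*R.from_quat(QH)).as_quat()
E
python3 - <<'E'
from h import *
move_gripper(.05,40)
move_ptp(hp(-.0975,0,.16),QH); movel(hp(-.0975,0,.069),speed=.12)
print('F0',read_ft_force().round(1))
move_gripper(0,80); print('gap',read_finger_gap(),read_ft_force().round(1))
p=np.array(read_eef_pos());movel(p-hx*.028,speed=.06);print(read_ft_force().round(1))
move_gripper(.05); movel(hp(-.125,0,.17),speed=.2)
move_ptp(hp(0,.009,.17),QH);move_gripper(.075)
t=snap('top','t1.png');s=snap('side','s1.png');print(blob(s,'side',proj('side',hp(-.125,0,.085)),.085)[0].round(3),hp(-.125,0,.085).round(3),read_time_s())
a=s[150:290,200:400];cv2.imwrite('pics/s1c.png',cv2.resize(cv2.cvtColor(a,cv2.COLOR_RGB2BGR),None,fx=4,fy=4))
E
```

```text
F0 [ 0.2 -0.2  0. ]
gap 0.014618771571120766 [-1.9  0.1  6.5]
[-0.6 -0.5  0.4]
[0.441 0.023 0.085] [0.442 0.028 0.085] 8.85
```

View pics/s1c.png

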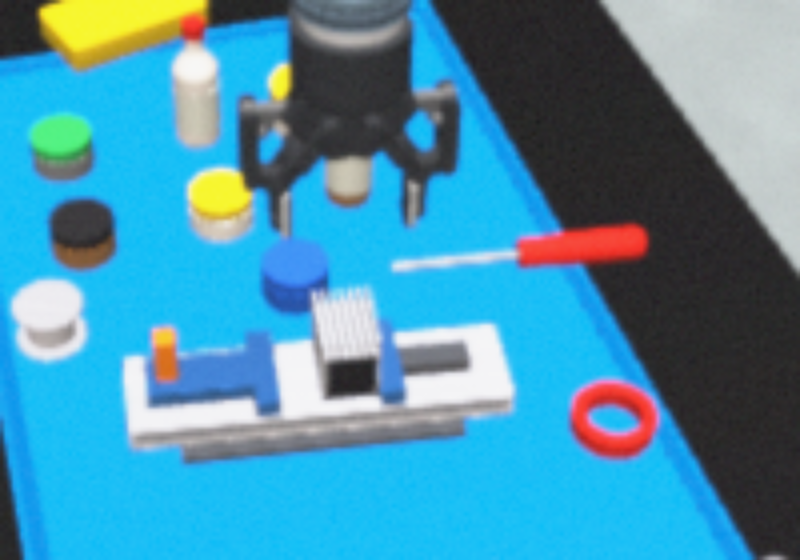

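```bash
python3 - <<'E'
from h import *
movel(hp(0,.009,.068),speed=.1); move_gripper(0,70); print('gap',read_finger_gap(),read_ft_force().round(1))
movel(hp(0,.009,.22),speed=.12); print('lifted',read_finger_gap(),read_ft_force().round(1))
for a in (30,60,90): move_ptp(hp(-.003,-.011,.22),QT(a))
print(np.round(read_qpos(),2)); f0=read_ft_force()
movel(hp(-.003,-.011,.10),speed=.15)
snap('side','x.png'); im=snap('side')
a=im[150:290,200:400];cv2.imwrite('pics/s2c.png',cv2.resize(cv2.cvtColor(a,cv2.COLOR_RGB2BGR),None,fx=4,fy=4))
print(f0.round(1),read_ft_force().round(1),read_time_s())
E
```

```text
gap 0.03918417415915494 [-3.2 -0.8  6.1]
lifted 0.03893387954694086 [-1.   0.1 -3. ]
[ 1.22  1.1  -1.01  1.8  -0.68  1.2   0.65]
[ 0.2 -0.  -3.4] [ 1.  -0.7 -3.4] 14.4
```

View pics/s2c.png

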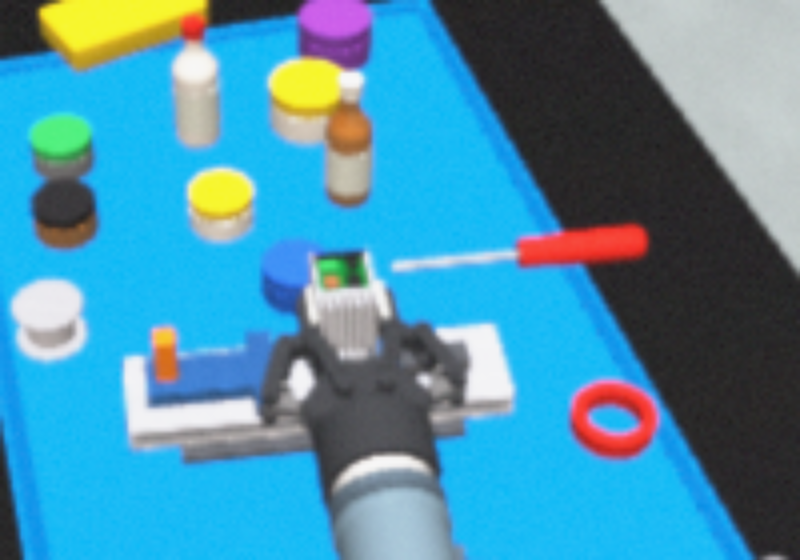

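The green board faces up, with the fins towards the camera. The black-capped jar has just been knocked from crop (82,230) to (63,210), so I'll locate it again later. Next I lower the module.

```bash
python3 - <<'E'
from h import *
movel(hp(-.003,-.011,.072),speed=.06); f0=read_ft_force()[2]
z=.072
while z>.062:
    z-=.001; movel(hp(-.003,-.011,z),speed=.03); f=read_ft_force()[2]
    if f-f0>4: break
print('z',z,f-f0)
move_gripper(.06); pause(.2)
movel(hp(-.003,-.10,z),speed=.12); movel(hp(-.003,-.13,.20),speed=.25)
move_gripper(.05)
move_ptp(hp(-.1255,0,.20),QH); 
im=snap('side'); t=snap('top','t3.png'); print(read_time_s())
a=im[150:290,200:400];cv2.imwrite('pics/s3c.png',cv2.resize(cv2.cvtColor(a,cv2.COLOR_RGB2BGR),None,fx=4,fy=4))
E
```

```text
z 0.06399999999999999 4.706442780073388
20.5417
```

View pics/s3c.png

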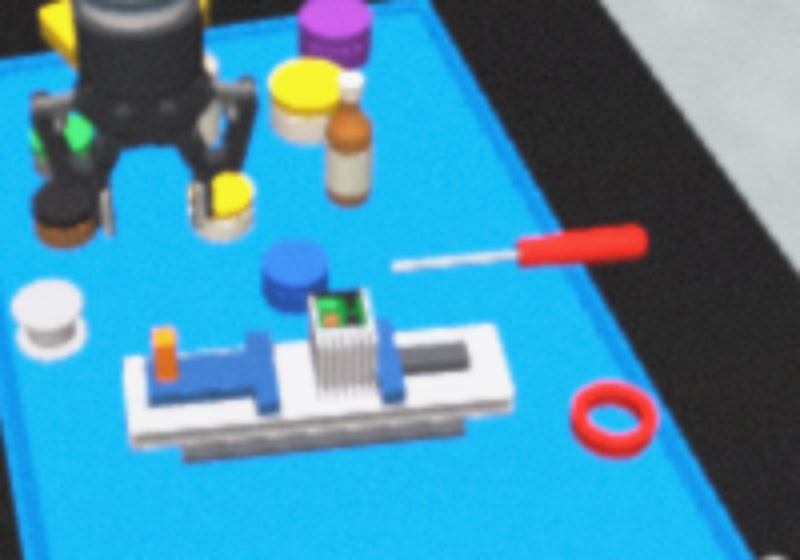

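The module sits flat with its green board up. Now I close the jaw with force feedback.

```bash
python3 - <<'E'
from h import *
movel(hp(-.1255,0,.069),speed=.15); move_gripper(0,80); print('gap',read_finger_gap())
e=lambda:HR.inv().apply(np.array(read_eef_pos())-HO)
x0=e()[0];movel(hp(x0+.022,0,.069),speed=.08)
x=x0+.022
for i in range(16):
    x+=.001; movel(hp(x,0,.069),speed=.03); f=HR.inv().apply(read_ft_force())[0]; print(round(x-x0,4),e()[0].round(4),f.round(1))
    if f<-28: break
move_gripper(.05); movel(hp(x,0,.2),speed=.25)
move_ptp([.45,.3,.25],down(.6))
t=snap('top','t4.png');s=snap('side','s4.png');print(read_time_s())
print([(d['at'],d['confidence']) for d in tip_of('top','module_green')[:1]],[(d['at'],d['confidence']) for d in tip_of('side','module_green')[:1]],'exp',proj('top',hp(0,0,.084)),proj('side',hp(0,0,.084)))
print(blob(t,'top',proj('top',hp(-.097,0,.085)),.085)[0],hp(-.097,0,.085))
A=cv2.resize(t[150:300,260:500],None,fx=2.5,fy=2.5);B=cv2.resize(s[200:400,230:370],None,fx=1.5,fy=1.5)
im=np.zeros((600,600,3),np.uint8);im[:375]=A;im[375:575,:200]=s[190:390,230:430];im[400:600,220:580]=cv2.resize(s[190:270,230:374],None,fx=2.5,fy=2.5)
cv2.imwrite('pics/c4.png',cv2.cvtColor(im,cv2.COLOR_RGB2BGR))
E
```

```text
gap 0.015161668701625712
0.023 -0.1015 -0.8
0.024 -0.101 -2.6
0.025 -0.1002 -2.6
0.026 -0.0994 -2.9
0.027 -0.0993 -7.0
0.028 -0.0984 -6.8
0.029 -0.0974 -6.9
0.03 -0.0967 -7.2
0.031 -0.0967 -9.1
0.032 -0.0967 -12.7
0.033 -0.0967 -15.1
0.034 -0.0967 -18.2
0.035 -0.0967 -19.7
0.036 -0.0967 -22.6
0.037 -0.0967 -24.4
0.038 -0.0967 -26.4
28.8583
[([312.7, 219.3], 0.92)] [([285.8, 228.5], 0.75)] exp [312.1053916  219.65769353] [286.23178496 228.78111602]
[0.47148309 0.02455935 0.085     ] [0.47000887 0.02454747 0.085     ]
```

View pics/c4.png

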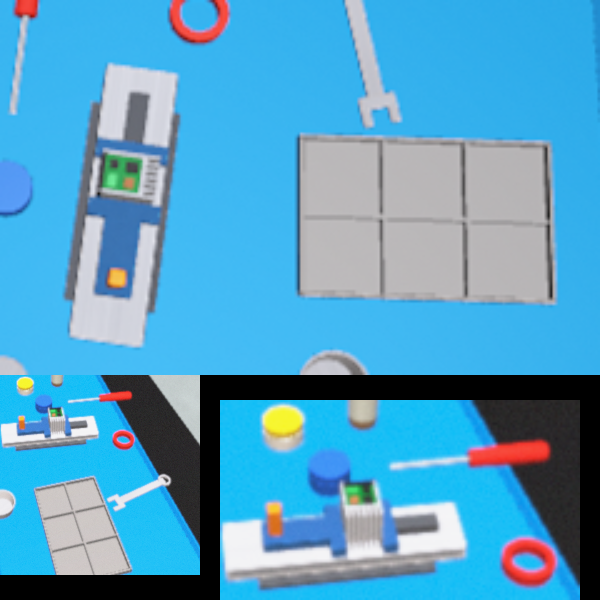

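The module is clamped with its green board up. The jaw stopped hard at -96.7 mm (nominal -97), and the network's board centre is within 1 px of where it should be. Next come the caddy pose and the bottle positions.

```bash
cat > m.py <<'E'
from h import *
P=np.array([at_z('top',(a/2.5+260,b/2.5+150),.016)[:2] for a,b in [(299,135),(551,143),(555,301),(298,296)]])
o=P.mean(0);dx=P[:2].mean(0)-P[2:].mean(0);dy=P[[0,3]].mean(0)-P[[1,2]].mean(0)
print('caddy',o.round(4),np.linalg.norm(dx).round(3),np.linalg.norm(dy).round(3),'yaw',np.arctan2(dx[1],dx[0]).round(3),np.arctan2(-dy[0],dy[1]).round(3))
t=cv2.cvtColor(cv2.imread('pics/t0.png'),cv2.COLOR_BGR2RGB);s=cv2.cvtColor(cv2.imread('pics/s0.png'),cv2.COLOR_BGR2RGB)
for n,a,b in [('tall0',(168,232),(248,157)),('tall1',(217.5,187.5),(287.5,171))]:
    qa=blob(t,'top',a,.12,60)[2];qb=blob(s,'side',b,.115,60,10)[2];print(n,tri(qa,qb),qa,qb, at_z('side',qb,.115))
E
python3 m.py
python3 - <<'E'
from h import *
C=np.array([.54,-.28,0]);print(np.round(read_qpos(),2))
def qt(az,th): # tool tilted th from vertical, leaning back, pointing along az; opening horizontal
    z=np.array([np.sin(th)*np.cos(az),np.sin(th)*np.sin(az),-np.cos(th)]);y=np.array([-np.sin(az),np.cos(az),0])
    return R.from_matrix(np.c_[np.cross(y,z),y,z]).as_quat(), R.from_matrix(np.c_[np.cross(-y,z),-y,z]).as_quat()
th=np.deg2rad(45)
for n,p in [('t0',[.53,.331,.058]),('t1',[.633,.238,.058]),('c0',[.579,-.2,.063]),('c2',[.579,-.36,.063])]:
  for az in (-.6,-.3,0,.3,.6,.9):
    for q,k in zip(qt(az,th),'+-'):
        r=inverse_kinematics(p,q); print(n,az,k,None if r is None else np.round(r,2))
E
```

```text
caddy [ 0.5351 -0.2832] 0.157 0.249 yaw -0.032 -0.018
tall0 (array([0.53024214, 0.33838382, 0.11243464]), np.float64(0.0016329469687521774)) [167.57142857 232.12244898] [247.7        156.33333333] [0.52875034 0.33468703 0.115     ]
tall1 (array([0.63334527, 0.23000319, 0.11352439]), np.float64(0.001449958702992416)) [217.  187.5] [287.33333333 170.36666667] [0.63199951 0.22803087 0.115     ]
[ 0.24  0.35 -1.05  1.82  0.33  1.16 -1.9 ]
t0 -0.6 + [-0.28  0.86 -0.87  1.89  1.49  1.43 -0.93]
t0 -0.6 - [-1.91  1.39  1.35  1.96 -0.84  0.71 -2.52]
t0 -0.3 + [-0.21  0.79 -0.89  2.04  1.66  1.25 -0.83]
t0 -0.3 - [-1.86  1.05  1.14  2.11 -0.5   0.27 -2.51]
t0 0 + [-0.11  0.72 -0.89  2.16  1.87  1.04 -0.72]
t0 0 - [-1.67  0.75  0.89  2.23  1.99  0.12  1.68]
t0 0.3 + [ 0.03  0.68 -0.9   2.24  2.13  0.81 -0.63]
t0 0.3 - [-1.42  0.6   0.71  2.3   2.94  0.31  1.15]
t0 0.6 + [ 0.06  0.59 -0.75  2.27  2.52  0.48 -0.73]
t0 0.6 - [-1.08  0.51  0.49  2.32  3.45  0.44  1.1 ]
t0 0.9 + [ 0.43  0.78 -1.02  2.22  2.53  0.3  -0.22]
t0 0.9 - [-0.12  0.51 -0.4   2.24  3.66  0.32  1.51]
t1 -0.6 + [-0.08  0.84 -0
[... 1175 characters left out ...]
-0.61  0.7  -2.68]
c0 0.9 - [ 1.46  1.03 -1.11  1.87  0.15  0.64 -0.13]
c2 -0.6 + [ 1.11  0.64 -0.74  2.14  2.3   0.51 -0.58]
c2 -0.6 - [0.02 0.56 0.49 2.19 3.35 0.34 1.09]
c2 -0.3 + [ 1.3   0.69 -0.82  2.12  2.61  0.27 -0.5 ]
c2 -0.3 - [ 0.74  0.52 -0.18  2.14  3.63  0.3   1.37]
c2 0 + [ 1.69  1.1  -1.25  2.03  1.62  0.35  1.09]
c2 0 - [ 1.69  1.1  -1.25  2.03  1.62  0.35 -2.05]
c2 0.3 + [ 1.27  0.71 -0.59  1.92 -0.94  0.42 -2.72]
c2 0.3 - [ 1.73  1.22 -1.31  1.9   0.95  0.48 -1.09]
c2 0.6 + [ 1.24  0.78 -0.55  1.76 -0.67  0.68 -2.74]
c2 0.6 - [ 1.56  1.02 -1.03  1.75  0.07  0.61 -0.14]
c2 0.9 + [ 1.18  0.85 -0.52  1.59 -0.49  0.95 -2.68]
c2 0.9 - [ 1.36  0.95 -0.79  1.58 -0.2   0.9   0.26]
```

```bash
cat >> h.py <<'E'
CO=np.array([.5365,-.283,0]); CR=R.from_euler('z',-.025)
def cp(x,y,z): return CO+CR.apply([x,y,z])
def qt(az,th=np.pi/4):
    z=np.array([np.sin(th)*np.cos(az),np.sin(th)*np.sin(az),-np.cos(th)]);y=np.array([-np.sin(az),np.cos(az),0])
    return R.from_matrix(np.c_[np.cross(y,z),y,z]).as_quat(), z
def lower(p,z0,z1,thr=2.5,step=.001):
    """lower straight down from z0 until contact"""
    p=np.array(p,float);movel([p[0],p[1],z0],speed=.1);f0=read_ft_force()[2];z=z0
    while z>z1:
        z-=step;movel([p[0],p[1],z],speed=.03);f=read_ft_force()[2]-f0
        if f>thr:break
    print('down at',round(z,4),round(f,1))
def bottle(xy,az,cell_y,azc):
    q,d=qt(az);g=np.array([*xy,.058]);move_gripper(.08,45)
    move_ptp(g-d*.15,q);movel(g,speed=.15);move_gripper(0);print('gap',read_finger_gap())
    movel([*xy,.24],speed=.25);print('held',read_finger_gap(),read_ft_force().round(1))
    q,d=qt(azc);c=cp(.040,cell_y,0)
    move_ptp([c[0],c[1],.24],q);movel([c[0],c[1],.10],speed=.2);lower(c,.068,.060)
    move_gripper(.062);e=np.array(read_eef_pos());movel(e-d*.14,speed=.25);print('t',read_time_s())
E
python3 - <<'E'
from h import *
bottle((.530,.336),.3,-.081,-.3)
s=snap('side','s5.png');cv2.imwrite('pics/s5c.png',cv2.resize(cv2.cvtColor(s[120:420,180:480],cv2.COLOR_RGB2BGR),None,fx=2,fy=2))
E
```

```text
gap 0.03660668370781899
held 0.03651833598939161 [ 0.3  0.7 -1. ]
down at 0.062 4.1
t 39.95
```

View pics/s5c.png

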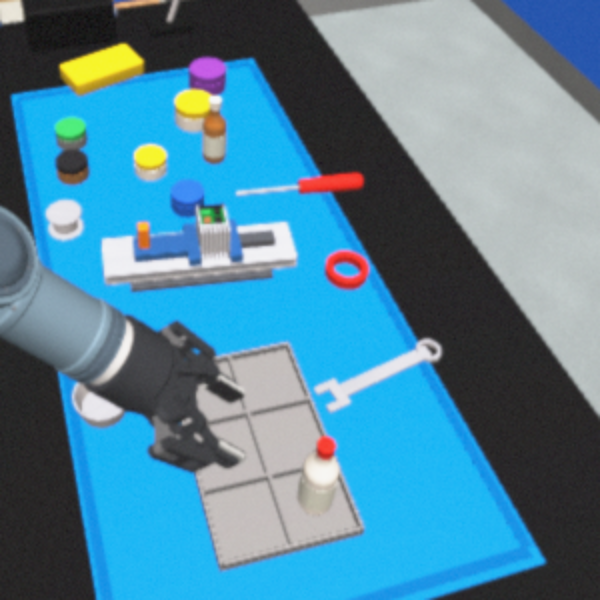

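The white bottle stands in the back-right cell, at crop (318,485). Now the amber one.

```bash
python3 - <<'E'
from h import *
e=np.array(read_eef_pos());movel([e[0],e[1],.26],speed=.25)
bottle((.633,.230),0,.081,-.2)
e=np.array(read_eef_pos());movel([e[0]-.0,e[1],.28],speed=.25);move_ptp([.42,.0,.3],down(HY+np.pi/2))
t=snap('top','t6.png');s=snap('side','s6.png')
for n,px,k in [('jar0',(222,239),0),('jar1',None,0),('jar2',(176,285),0)]:
    if px: w,d,q=blob(t,'top',px,.034);print(n,w.round(3),round(d,3),q.round(1))
print([(np.round(d['at']),round(d['confidence'],2)) for d in look_for('top','jar1')])
m=np.zeros((420,840,3),np.uint8);A=t[160:310,130:270];B=s[150:420,180:400]
m[:,:392]=cv2.resize(A,(392,420));m[:,400:742]=cv2.resize(B,(342,420))
cv2.imwrite('pics/c6.png',cv2.cvtColor(m[:,:750],cv2.COLOR_RGB2BGR))
E
```

```text
Traceback (most recent call last):
bench.MotionError: the arm cannot follow that straight line within its joint ranges
```

```bash
cat > s6.py <<'E'
from h import *
e=np.array(read_eef_pos());q,_=qt(-.3);print(e.round(3))
for p in ([e[0]+.03,e[1],.25],[e[0]+.05,e[1]+.05,.22]):
    try: move_ptp(p,q);break
    except MotionError as x: print(x)
bottle((.633,.230),0,.081,-.2)
e=np.array(read_eef_pos());move_ptp([e[0]+.03,e[1],.25],qt(-.2)[0]);move_ptp([.42,.0,.3],QH)
t=snap('top','t6.png');s=snap('side','s6.png')
for n,px in [('jar0',(222,239)),('jar2',(176,285))]:
    w,d,q=blob(t,'top',px,.034);print(n,w.round(3),round(d,3),q.round(1))
print([(np.round(d['at']),round(d['confidence'],2)) for d in look_for('top','jar1')])
m=np.zeros((420,750,3),np.uint8);A=t[160:310,130:270];B=s[150:420,180:400]
m[:,:392]=cv2.resize(A,(392,420));m[:,400:742]=cv2.resize(B,(342,420))
cv2.imwrite('pics/c6.png',cv2.cvtColor(m,cv2.COLOR_RGB2BGR))
E
python3 s6.py
```

```text
[ 0.48  -0.336  0.161]
gap 0.03685754033983551
held 0.03671018118307507 [-0.8  0.3 -1.1]Traceback (most recent call last):
  File "s6.py", line 6, in <module>
    bottle((.633,.230),0,.081,-.2)
    ~~~~~~^^^^^^^^^^^^^^^^^^^^^^^^
  File "h.py", line 52, in bottle
    move_ptp([c[0],c[1],.24],q);movel([c[0],c[1],.10],speed=.2);lower(c,.068,.060)
                                ~~~~~^^^^^^^^^^^^^^^^^^^^^^^^^^
bench.MotionError: the arm cannot follow that straight line within its joint ranges
```

```bash
python3 - <<'E'
from h import *
print(np.round(read_qpos(),2),np.round(read_eef_pos(),3))
c=cp(.040,.081,0)
for az in (-.8,-.6,-.4,-.3,-.2,0):
    for z in (.24,.12,.068):
        r=inverse_kinematics([c[0],c[1],z],qt(az)[0]);print(az,z,None if r is None else np.round(r,2))
E
```

```text
[ 1.55  0.23 -1.3   2.21  0.96  0.14  0.81] [ 0.579 -0.201  0.24 ]
-0.8 0.24 [ 1.16  0.31 -1.24  2.15  1.42  0.82 -0.24]
-0.8 0.12 [ 1.1   0.76 -1.25  2.21  1.87  1.12 -0.49]
-0.8 0.068 [ 0.88  0.7  -0.96  2.22  1.94  1.   -0.67]
-0.6 0.24 [ 0.78  0.1  -0.69  2.21  1.3   0.42 -0.04]
-0.6 0.12 [ 0.76  0.39 -0.71  2.27  1.94  0.58 -0.62]
-0.6 0.068 [ 1.2   0.96 -1.25  2.26  2.14  1.08 -0.38]
-0.4 0.24 [ 1.25  0.13 -1.07  2.22  1.31  0.25  0.2 ]
-0.4 0.12 [ 1.31  0.68 -1.24  2.28  2.06  0.69 -0.26]
-0.4 0.068 [ 1.31  0.94 -1.25  2.28  2.22  0.87 -0.23]
-0.3 0.24 [ 1.27  0.12 -1.03  2.22  1.08  0.13  0.53]
-0.3 0.12 [ 1.36  0.68 -1.24  2.28  2.11  0.58 -0.19]
-0.3 0.068 [ 1.37  0.93 -1.25  2.28  2.25  0.76 -0.14]
-0.2 0.24 [ 1.55  0.23 -1.3   2.21  0.96  0.14  0.81]
-0.2 0.12 [ 1.41  0.68 -1.23  2.27  2.13  0.47 -0.1 ]
-0.2 0.068 [ 1.42  0.94 -1.25  2.28  2.26  0.65 -0.04]
0 0.24 [ 1.49  0.21 -1.13  2.18 -0.68  0.18  2.64]
0 0.12 [ 1.49  0.71 -1.22  2.24  2.06  0.27  0.2 ]
0 0.068 [ 1.5   0.95 -1.24  2.24  2.19  0.44  0.25]
```

Wrist joint 6 is close to its limit there, so I use azimuth -0.7, which stays well inside, at a moderate height.

```bash
cat > s6.py <<'E'
from h import *
q,d=qt(-.7);c=cp(.040,.081,0)
move_ptp([c[0],c[1],.22],q);move_ptp([c[0],c[1],.14],q);print(np.round(read_qpos(),2))
movel([c[0],c[1],.10],speed=.15);lower(c,.068,.060)
move_gripper(.062);e=np.array(read_eef_pos());movel(e-d*.11,speed=.25);print('t',read_time_s())
e=np.array(read_eef_pos());move_ptp([e[0],e[1],.25],q);move_ptp([.42,.0,.3],QH)
t=snap('top','t6.png');s=snap('side','s6.png')
for n,px in [('jar0',(222,239)),('jar2',(176,285))]:
    w,d,q=blob(t,'top',px,.034);print(n,w.round(3),round(d,3),q.round(1))
print([(np.round(d['at']),round(d['confidence'],2)) for d in look_for('top','jar1')])
m=np.zeros((420,750,3),np.uint8);A=t[160:310,130:270];B=s[150:420,180:400]
m[:,:392]=cv2.resize(A,(392,420));m[:,400:742]=cv2.resize(B,(342,420))
cv2.imwrite('pics/c6.png',cv2.cvtColor(m,cv2.COLOR_RGB2BGR))
E
python3 s6.py
```

```text
[ 0.94  0.45 -0.96  2.24  1.78  0.75 -0.5 ]
down at 0.062 3.3
t 53.9833
jar0 [0.524 0.224 0.034] 0.05 [222.1 239.1]
jar2 [0.413 0.33  0.034] 0.051 [176.2 285.5]
[(array([210., 292.]), 0.96), (array([144., 175.]), 0.82), (array([173., 285.]), 0.8), (array([220., 240.]), 0.73), (array([179., 195.]), 0.61), (array([264., 225.]), 0.61)]
```

View pics/c6.png

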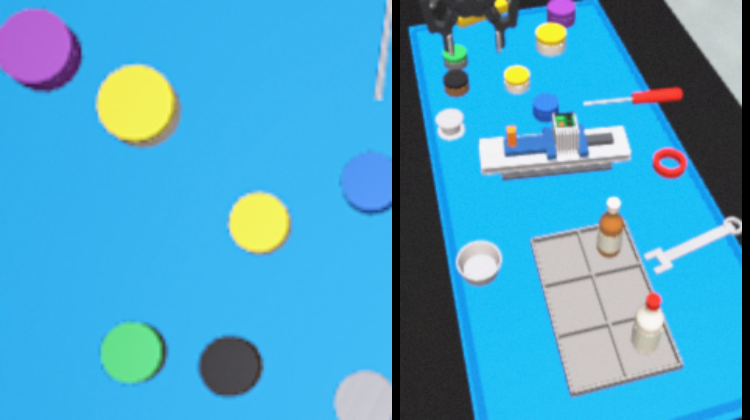

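Both bottles are upright in the back row, so no tall one remains. The black-capped jar is now at top pixel (212,291). Next the jars, gripped high so that the fingertips clear the caddy walls.

```bash
cat >> h.py <<'E'
QX=down(np.pi/2)
def jar(px,cell_y):
    w,d,q=blob(snap('top'),'top',px,.034);print('jar',w.round(3),round(d,3),q.round(1))
    move_gripper(.078,45);move_ptp([w[0],w[1],.15],QX);movel([w[0],w[1],.032],speed=.12)
    move_gripper(0);print('gap',read_finger_gap());movel([w[0],w[1],.19],speed=.25);print('held',read_finger_gap(),read_ft_force().round(1))
    c=cp(-.043,cell_y,0);move_ptp([c[0],c[1],.19],QX);movel([c[0],c[1],.08],speed=.2);lower(c,.042,.034)
    move_gripper(.064);movel([c[0],c[1],.19],speed=.25);print('t',read_time_s())
E
python3 - <<'E'
from h import *
for n,p in [('j0',[.524,.224,.032]),('j1',[.40,.245,.032]),('j2',[.413,.33,.032]),('c',cp(-.043,-.081,.036)),('d',cp(-.043,.081,.036))]: print(n,inverse_kinematics(p,QX) is not None)
jar((222,239),-.081)
move_ptp([.42,.0,.25],QX)
s=snap('side','s7.png');t=snap('top','t7.png')
m=np.zeros((420,750,3),np.uint8);A=t[160:310,130:270];B=s[150:420,180:400]
m[:,:392]=cv2.resize(A,(392,420));m[:,400:742]=cv2.resize(B,(342,420));cv2.imwrite('pics/c7.png',cv2.cvtColor(m,cv2.COLOR_RGB2BGR))
E
```

```text
j0 True
j1 True
j2 True
c True
d True
jar [0.524 0.224 0.034] 0.05 [222.1 239.1]
gap 0.050568057341438495
held 0.05063897364374919 [-0.1 -0.4 -1.8]
down at 0.036 7.6
t 65.575
```

View pics/c7.png

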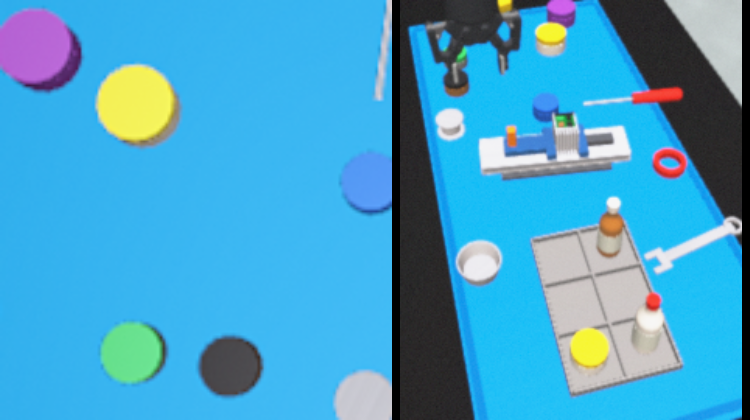

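The small yellow jar is in the front-right cell. Now the other two.

```bash
python3 - <<'E'
from h import *
jar((212,291),0); move_ptp([.42,.0,.25],QX)
jar((176,285),.081); move_ptp([.42,.1,.3],QX)
s=snap('side','s8.png');t=snap('top','t8.png')
for n,px,z in [('tall0',(169,233),.12)]: pass
for n,X in [('jar0',cp(-.043,-.081,.039)),('jar1',cp(-.043,0,.039)),('jar2',cp(-.043,.081,.039)),('tall0',cp(.04,-.081,.125)),('tall1',cp(.04,.081,.125))]:
    w=blob(t,'top',proj('top',X),X[2])[0];print(n,(CR.inv().apply(w-CO)*1000).round(1))
print([(d['at'],round(d['confidence'],2)) for d in tip_of('top','module_green')[:1]],proj('top',hp(0,0,.084)))
m=np.zeros((420,750,3),np.uint8);A=t[150:310,280:500];B=s[150:420,180:400]
m[:285,:392]=cv2.resize(A,(392,285));m[:,400:742]=cv2.resize(B,(342,420));cv2.imwrite('pics/c8.png',cv2.cvtColor(m,cv2.COLOR_RGB2BGR))
E
```

```text
jar [0.402 0.245 0.034] 0.05 [212.  290.4]
gap 0.05034593204675215
held 0.050138167571619645 [-0.6 -0.2 -2.3]
down at 0.036 8.0
t 76.5083
jar [0.414 0.33  0.034] 0.051 [176.2 285.4]
gap 0.05068815503367392
held 0.050404974523452335 [ 0.2  1.  -1.6]
down at 0.036 9.0
t 87.3
jar0 [-41.9 -79.   39. ]
jar1 [-42.    4.5  39. ]
jar2 [-42.   82.4  39. ]
tall0 [ 40.4 -76.3 125. ]
tall1 [ 39.3  82.4 125. ]
[([312.4, 219.1], 0.84)] [312.1053916  219.65769353]
```

View pics/c8.png

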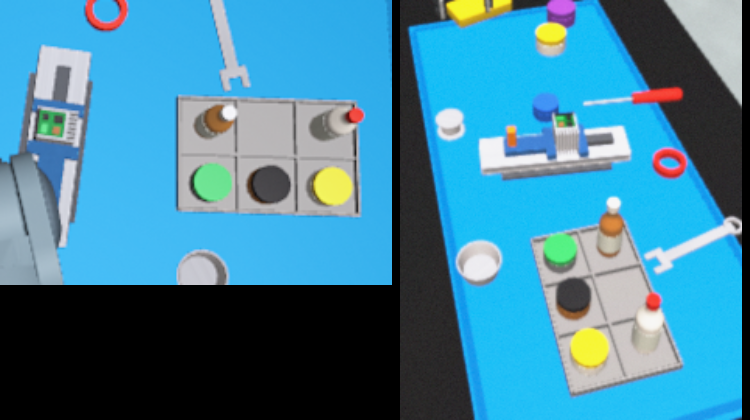

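Both bottles are in the back row and all three jars are in the front row. The module is clamped with its green board up, and the arm is clear of everything.

```bash
python3 -c "
from h import *
sign_off()"
```

```text
the job is handed in; nothing more can be done
```

The bench is ready and the job is handed in, at about 88 s of the 210 s allowed.

- **Module:** I opened the jaw 28 mm and turned the module a quarter turn so its green board faces up. I then set it on the bed and closed the jaw on it. The jaw stopped hard within 0.3 mm of its nominal closed position, and the board's centre is within 1 px of where it should be in the top picture.
- **Bottles:** The white and amber bottles stand in the back row; the clear one was absent today. They measured at caddy x of about +40 mm, y -76 and +82 mm.
- **Jars:** All three are in the front row at caddy x of about -42 mm, y -79, +5 and +82 mm. For jar0 I took the smaller yellow one and left the larger yellow, blue and purple ones alone. The black-capped jar was knocked aside during the run, so I located it again before picking it up.
- **Failed or disagreed:**
    - Two planned straight-line moves were refused because of joint ranges. I replaced them with other poses, and nothing was disturbed.
    - My first automatic fit of the caddy's outline was wrong, so I used its corners instead.
    - The network's side-view position for the amber bottle was about 2 cm off, so I used the position triangulated from its cap.
- **Not measured:** The other things on the bench look unmoved in the last pictures, but I did not measure them.

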